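Turn the parts dispenser to the yellow compartment

TASK

Push the purple tab on the lid of the round parts dispenser with a fingertip, turning the lid until the tab stands at the yellow dot, so that the lid's window opens wholly over the yellow-marked compartment. Only push the tab, do not pinch it, then draw back clear; leave the wheel, the gear motor and the screwdriver where they lie.

Things in the scene. Friction and masses are not known exactly. Their poses are not given: they have to be found in the camera images.
- dispenser: Round parts dispenser, fixed. Origin on the lid's vertical turning axis at table height; own x axis points to the unmarked compartment, where the tab starts (up to 15 deg off). Grey flange 252 mm across, top 12 mm above the table, with five coloured dots 60 deg apart (colours swap). Dark lid, radius 74 mm, top at 40 mm (cap 44 mm), with one open 40 deg window in line with the tab.
- tab_end (a point): Outer end of the purple tab, on its centre line, 43 mm above the table, 112 mm from the turning axis. The tab sticks out radially from the lid's rim: from 72 to 112 mm from the axis, 18 mm wide (9 mm either side of its centre line), 30 to 52 mm above the table (middle rib to 56 mm), free space below down to the flange and dots. It turns with the lid.
- lid (a joint): Lid angle in rad about the vertical, counter-clockwise from above positive, 0 with the tab on the dispenser's own x axis. Turns either way, stops at -4 and +4. Plain friction: it stays where it is left; about 1.3 N (sideways) on the tab turns it. A finger on the tab's clockwise side face turns it counter-clockwise, and vice versa; both side faces (tab_left the counter-clockwise one, tab_right the other) pressed at once counts as pinching.
- wheel_center (a point): Centre of a loose black and grey roller wheel lying flat, 64 mm across and 38 mm high, not to be moved.
- motor_center (a point): Centre of a loose gear motor lying down, 113 mm long, 36 mm high and wide, steel gearbox and black can, not to be moved.
- driver_grip (a point): Handle of a loose orange screwdriver, 160 mm long, lying on the table, not to be moved.
- label_yellow: Yellow dot, 24 mm across and 2 mm thick, flat on the dispenser's flange, 112 mm from the turning axis, in the middle of its compartment's direction. Origin at the centre of its underside, 12 mm above the table. The goal: the tab must end directly over it.
- label_red: Red dot, 24 mm across and 2 mm thick, flat on the dispenser's flange, 112 mm from the turning axis, in the middle of its compartment's direction. Origin at the centre of its underside, 12 mm above the table.
- label_blue: Blue dot, 24 mm across and 2 mm thick, flat on the dispenser's flange, 112 mm from the turning axis, in the middle of its compartment's direction. Origin at the centre of its underside, 12 mm above the table.
- label_green: Green dot, 24 mm across and 2 mm thick, flat on the dispenser's flange, 112 mm from the turning axis, in the middle of its compartment's direction. Origin at the centre of its underside, 12 mm above the table.
- label_black: Black dot, 24 mm across and 2 mm thick, flat on the dispenser's flange, 112 mm from the turning axis, in the middle of its compartment's direction. Origin at the centre of its underside, 12 mm above the table.

How it is judged (in metres and radians):
On the way, in this order (a step that is already met when the one before it is completed fails the run):
1. a finger pushes a side of the tab ((contact force between the fingers and tab_left above 0.3 N or contact force between the fingers and tab_right above 0.3 N)), for 0.05 s.
2. the tab stands at the yellow dot (horizontal distance between tab_end and label_yellow below 0.015 m), for 0.2 s.
At the end, for the whole second after the job is handed in: The tab's outer end is within 15 mm (horizontally) of the yellow dot's centre, so that the window lies wholly over the yellow compartment, and the lid is at rest (horizontal distance between tab_end and label_yellow below 0.015 m and velocity of joint lid between -0.05 and 0.05 rad/s); the robot touches nothing.
It fails at once if the wheel is moved more than 20 mm or lifted (distance of wheel_center from where it was at the start of the episode above 0.02 m).
It fails at once if the gear motor is moved more than 20 mm or lifted (distance of motor_center from where it was at the start of the episode above 0.02 m).
It fails at once if the screwdriver is moved more than 20 mm or lifted (distance of driver_grip from where it was at the start of the episode above 0.02 m).
It fails at once if the tab is pinched (both side faces pressed at once with more than 2 N) (contact force between the fingers and tab_left above 2 N and contact force between the fingers and tab_right above 2 N).
It also fails if it takes over 45 s, if anything falls off the work surface, if the arm or the gripper's body presses on something with over 40 N, if the wrist force passes 120 N, or if a joint passes its speed limit or range.

ROBOT

A 6-joint arm with a two-finger parallel gripper is mounted at the origin on the work surface. World frame = base frame: x ahead of the robot, y to its left, z up, the work surface at z = 0. Lengths are in m, angles in degrees, forces in N, time in s.
With the tool pointing down it reaches from about 0.25 to 0.725 m from the base axis. Payload 9.7 kg.
Tool frame: the origin (TCP) lies midway between the tips of the shut fingers; the grasp point (between the pads) lies 19 mm behind it; z points along the fingers, y is the line along which they close (so a half turn about z gives the same grasp; the last joint's range is limited). The gripper opens to 85 mm and grips with 20 to 120 N. Pads are 22 mm wide; open, the fingers measure 114 mm over their backs; the gripper's body (76 mm by 85 mm) begins 54 mm behind the grasp point. The pads swing forward as they close: fully open they stand 13 mm farther back than shut.
Start: joints at [77.006, 4.979, 10.078, 95.1, 0, 90], TCP at [0.124, 0.536, 0.231] pointing down, gripper open.
Joint ranges: [-179.16, 179.16], [-48.56, 103.87], [-65.8, 70.77], [-126.05, 130.52], [-82.76, 87.17], [-180, 180]. Speed limits (degrees/s): [127.2, 127.2, 147.25, 180, 180, 180].

INTERFACE

Orientations are given as [roll, pitch, yaw] about the fixed x, y, z axes, in that order (R = Rz(yaw) Ry(pitch) Rx(roll)).
In Python, from workcell import bot gives the robot as it stands.
- The arm moves only by the shell command python3 -m crank 'ROWS' [FORCE]. ROWS is JSON, a list of rows, each an object with "gripper": the finger opening in mm, from 0 to 85.4; "travel": the shift along the tool's x, y, z in mm, a list of three; "twist": the turn, a rotation vector about the tool's x, y, z in rad, a list of three. In form: [{"gripper": gripper, "travel": [tx, ty, tz], "twist": [rx, ry, rz]}, ...]. A call has 1 to 12 rows; each row shifts and turns the commanded pose from where the row before left it, along the tool's axes as they then stand; what a row does not reach is not made up. A row lasts 1/8 s, in which the tool goes at most 62.5 mm and 10.7 degrees, less where a joint would pass 70% of its speed; a pose out of reach is approached as far as the arm can. A call is refused whole if a number of a shift passes 62.5 or a number of a turn 0.188, either way. A call with a gripper value outside its range is refused whole. The fingers move at their own pace and stop on an object; FORCE is the grip in N (left out, the last holds). Time passes only in rows, so rows that do not move let the fingers close. It gives the time, the measured TCP pose, the force, the opening and the grip force at its end, in the units of the state.
- bot.get_obs(): the state, without advancing time (a new reading comes with each control period).
- bot.camera(name): name is "scene" or "side" or "wrist"; returns the picture (480x640x3 uint8, red, green, blue); there is no depth.
- bot.calibration(name): a dict with "vfov" (degrees; the focal length in pixels is half the picture's height over the tangent of half this angle, whatever the lens; pixels are square), "cx", "cy" (the principal point, pixels), "k1" (the pictures are not rectified: a ray, as slopes to the right and down, at radius r is drawn at 1 + k1 r^2 times it, then the intrinsics apply), "camera_from_world" (4x4, takes a point from world to camera coordinates). Camera axes: x right, y down, z forward; pixel columns grow to the right and rows downward; lengths in m; the calibration is good to about 2 mm. A picture is of the moment at which its call begins: read the wrist's pose just before it. calibration takes no time and is no camera call; for the wrist camera it gives the pose at the moment of the call.
- bot.job_done(): hands the job in; it is judged then, once.
The state is a dict: "time": time; "q": joint angles; "qd": joint speeds; "joint_efforts": joint torques, N m; "ee_pos": TCP position; "tcp_rot": TCP orientation; "wrist_force": force on the tool from outside, world axes, zero at the start; "torque": the same for the moment, N m; "opening": finger opening in m; "grasp_force": force on a finger pad.
Only numpy, scipy, OpenCV 4.12 (cv2) and the standard library are available. Lean on these libraries where they do the work, as an engineer would, in place of code of your own. Each camera call takes 0.05 s, during which the arm holds its last target. There are 200 camera calls.

## Working session

There is one attempt and no reset: what is moved stays moved. The work goes in short steps, Python scripts to look and compute and a shell command to move; the robot and the scene stay as the last step left them, time stands still between calls to the robot, and variables do not carry over. Pictures are saved under pics/ and viewed, at most 10 in all, crops included, and the job is handed in when it is done.

```bash
mkdir -p pics
python3 - <<'E'
from workcell import bot
import cv2
o=bot.get_obs();print(o['time'],o['ee_pos'],o['tcp_rot'],o['opening'])
for n in("scene","side"):
    cv2.imwrite(f"pics/{n}0.png",bot.camera(n)[:,:,::-1]);c=bot.calibration(n);print(n,c)
E
```

```text
0.0 [0.1236199  0.53568883 0.23057321] [-1.79923181e+02 -3.97198006e-04  1.67004508e+02] 0.08553824410295653
scene {'vfov': 55.67649677903971, 'cx': 315.28493908947047, 'cy': 236.53457165346177, 'k1': -0.03832694266883993, 'camera_from_world': array([[ 0.8685879 ,  0.49552667, -0.0028934 , -0.53268188],
       [ 0.40858702, -0.71947434, -0.5616167 , -0.17799761],
       [-0.28037778,  0.48663127, -0.82739248,  0.89833798],
       [ 0.        ,  0.        ,  0.        ,  1.        ]])}
side {'vfov': 49.077372660799014, 'cx': 313.16696282275916, 'cy': 245.49151045620886, 'k1': 0.025002312157603398, 'camera_from_world': array([[ 0.9180538 , -0.39626272, -0.01237239, -0.54043879],
       [-0.30643937, -0.68946115, -0.65630652,  0.22964995],
       [ 0.25153952,  0.60631608, -0.75439292,  0.61191516],
       [ 0.        ,  0.        ,  0.        ,  1.        ]])}
```

View pics/scene0.png

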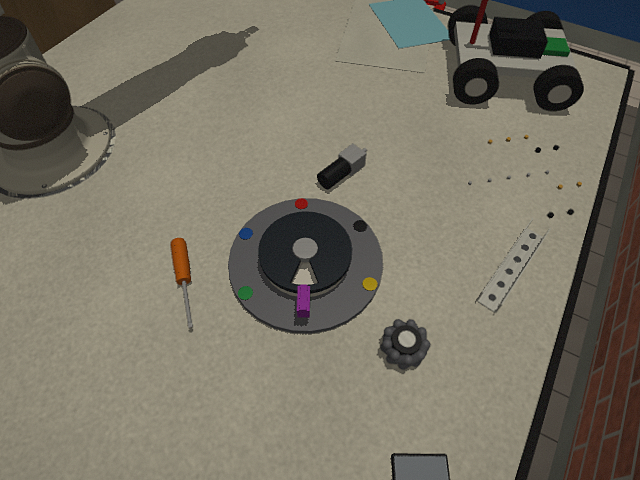

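View pics/side0.png

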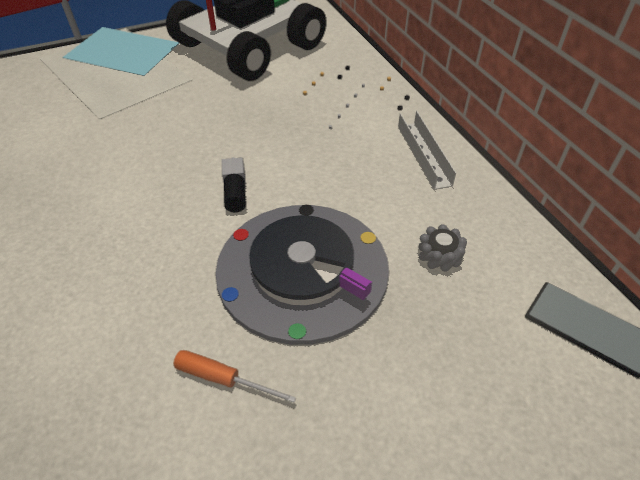

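The scene view shows the purple tab at (303,300), the yellow dot at (370,284), the wheel at (405,343), the motor at (340,167) and the driver at (182,265). In the side view the tab is at (355,284), yellow at (368,238) and the wheel at (442,247).

```bash
cat > h.py <<'E'
import numpy as np,cv2
from workcell import bot
def ray(c,u,v,z):
    f=240/np.tan(np.radians(c['vfov']/2))
    K=np.array([[f,0,c['cx']],[0,f,c['cy']],[0,0,1]])
    x=cv2.undistortPoints(np.array([[[u,v]]],float),K,np.array([c['k1'],0,0,0]))[0,0]
    T=c['camera_from_world'];R=T[:3,:3];o=-R.T@T[:3,3];d=R.T@np.array([x[0],x[1],1])
    return (o+d*(z-o[2])/d[2])[:2]
def blob(im,lo,hi,roi=(200,190,400,350)):
    m=cv2.inRange(cv2.cvtColor(im,cv2.COLOR_RGB2HSV),lo,hi)
    k=np.zeros_like(m);x0,y0,x1,y1=roi;k[y0:y1,x0:x1]=m[y0:y1,x0:x1]
    n,l,s,c=cv2.connectedComponentsWithStats(k)
    i=1+np.argmax(s[1:,4]);return c[i],s[i],l==i
COL=dict(yellow=((18,120,90),(32,255,255)),red=((0,170,80),(6,255,255)),blue=((105,120,60),(125,255,255)),green=((50,100,50),(80,255,255)),purple=((135,80,30),(165,255,255)))
def measure(n,im=None):
    im=bot.camera(n) if im is None else im; c=bot.calibration(n); P={}
    for k,(lo,hi) in COL.items():
        p,s,m=blob(im,lo,hi); P[k]=ray(c,*p,0.045 if k=='purple' else .014); print(n,k,p.round(1),s[4],P[k].round(4))
    D=np.array([P[k] for k in('yellow','red','blue','green')])
    A=np.c_[2*D,np.ones(4)];s=np.linalg.lstsq(A,(D**2).sum(1),rcond=None)[0]
    C=s[:2];print('axis',C.round(4),'R',np.sqrt(s[2]+C@C).round(4))
    a={k:np.degrees(np.arctan2(*(P[k]-C)[::-1])).round(1) for k in P};print(a,'tab r',np.linalg.norm(P['purple']-C).round(4))
    return C,a
E
python3 - <<'E'
from h import *
for n in("scene","side"):
    measure(n,cv2.imread(f"pics/{n}0.png")[:,:,::-1])
for n,p,q in(("scene",(405,342),(340,167)),("side",(443,242),(233,185))):
    c=bot.calibration(n);print('wheel',ray(c,*p,.035),'motor',ray(c,*q,.03))
E
```

```text
scene yellow [369.4 283.5] 160 [0.6919 0.0328]
scene red [300.8 203.4] 100 [0.5177 0.1165]
scene blue [245.3 233. ] 123 [0.4688 0.0161]
scene green [244.9 292.6] 161 [ 0.5319 -0.0765]
scene purple [302.9 300.9] 420 [ 0.6254 -0.0571]
axis [0.5804 0.0241] R 0.1118
{'yellow': np.float64(4.5), 'red': np.float64(124.2), 'blue': np.float64(-175.9), 'green': np.float64(-115.8), 'purple': np.float64(-61.0)} tab r 0.0928
side yellow [367.7 237.2] 133 [0.6918 0.0305]
side red [240.5 234.2] 124 [0.5177 0.1146]
side blue [229.5 293.9] 172 [0.4689 0.0141]
side green [296.6 330.7] 194 [ 0.5316 -0.0781]
side purple [354.6 282.9] 630 [ 0.6238 -0.0592]
axis [0.5804 0.0222] R 0.1117
{'yellow': np.float64(4.2), 'red': np.float64(124.1), 'blue': np.float64(-175.8), 'green': np.float64(-115.9), 'purple': np.float64(-62.0)} tab r 0.0923
wheel [ 0.77896982 -0.03720978] motor [0.54335101 0.2133734 ]
wheel [ 0.77630018 -0.03797827] motor [0.537501   0.20740496]
```

```bash
python3 -m crank '[{"gripper":0,"travel":[-43,-35,0],"twist":[0,0,0]},{"gripper":0,"travel":[-43,-35,0],"twist":[0,0,0]},{"gripper":0,"travel":[-43,-35,0],"twist":[0,0,0]},{"gripper":0,"travel":[-43,-35,0],"twist":[0,0,0]},{"gripper":0,"travel":[-43,-35,0],"twist":[0,0,0]},{"gripper":0,"travel":[-43,-35,0],"twist":[0,0,0]},{"gripper":0,"travel":[-43,-35,0],"twist":[0,0,0]},{"gripper":0,"travel":[-43,-35,0],"twist":[0,0,0]},{"gripper":0,"travel":[-43,-35,0],"twist":[0,0,0]},{"gripper":0,"travel":[-43,-35,0],"twist":[0,0,0]},{"gripper":0,"travel":[-43,-35,0],"twist":[0,0,0]},{"gripper":0,"travel":[-43,-35,0],"twist":[0,0,0]}]'
python3 -m crank '[{"gripper":0,"travel":[0,0,0],"twist":[0,0,0.17]},{"gripper":0,"travel":[0,0,0],"twist":[0,0,0.17]},{"gripper":0,"travel":[0,0,0],"twist":[0,0,0.17]},{"gripper":0,"travel":[0,0,0],"twist":[0,0,0.17]},{"gripper":0,"travel":[0,0,0],"twist":[0,0,0.17]},{"gripper":0,"travel":[0,0,0],"twist":[0,0,0]}]'
cat >> h.py <<'E'
C0=np.array([.5804,.0232])
def goto(tabdeg,off,r=.098,push=None):
    "tool-axis shift (mm) to stand off mm behind the tab at tabdeg; turn about tool z so that y is the push direction"
    o=bot.get_obs();Y=np.radians(o['tcp_rot'][2]);a=np.radians(tabdeg)
    u=np.array([np.cos(a),np.sin(a)]);t=np.array([-u[1],u[0]])
    T=C0+r*u-off/1000*t;d=(T-o['ee_pos'][:2])*1000
    print('q',np.round(o['q'],1),'pos',o['ee_pos'].round(4),'rot',o['tcp_rot'].round(1),'F',np.round(o['wrist_force'],2),o['time'])
    print('target',T,'tool shift',d@[np.cos(Y),np.sin(Y)],d@[np.sin(Y),-np.cos(Y)],'twist z',-(tabdeg+180-o['tcp_rot'][2]+180)%360-180 if 0 else -np.radians((tabdeg+180-np.degrees(Y)+180)%360-180))
E
python3 -c "
from h import *
goto(-61.5,36)"
```

```text
time: 1.6
ee_pos: [0.5328, 0.0089, 0.231]
tcp_rot: [180.0, -0.0, 167.0]
wrist_force: [0.2, 0.4, 0.8]
opening: -0.0
grasp_force: 0.0
time: 2.35
ee_pos: [0.5319, 0.0106, 0.2309]
tcp_rot: [-180.0, -0.0, 118.4]
wrist_force: [-0.1, -1.1, 0.3]
opening: -0.0001
grasp_force: 0.0
q [ 1.1  2.5  7.5 95.  -0.  62.8] pos [0.5319 0.0106 0.2309] rot [-180.    -0.   118.4] F [-0.13 -1.07  0.33] 2.35
target [ 0.59552414 -0.08010179] tool shift -110.05748443845921 12.87409766118381 twist z -0.0023144261221130728
```

```bash
python3 -m crank '[{"gripper":0,"travel":[-55,6.5,0],"twist":[0,0,0]},{"gripper":0,"travel":[-55,6.5,0],"twist":[0,0,0]},{"gripper":0,"travel":[0,0,50],"twist":[0,0,0]},{"gripper":0,"travel":[0,0,50],"twist":[0,0,0]},{"gripper":0,"travel":[0,0,25],"twist":[0,0,0]},{"gripper":0,"travel":[0,0,0],"twist":[0,0,0]}]'
python3 - <<'E'
from h import *
goto(-61.5,36)
for n in("scene","side"):
    im=bot.camera(n);cv2.imwrite(f"pics/{n}1.png",im[:,:,::-1])
    try: measure(n,im)
    except Exception as e: print(e)
E
```

```text
time: 3.1
ee_pos: [0.5943, -0.0799, 0.104]
tcp_rot: [-179.8, -0.1, 118.5]
wrist_force: [0.0, 0.1, 0.7]
opening: -0.0003
grasp_force: 0.0
q [-7.7 11.4  3.1 82.  -0.  53.8] pos [ 0.5943 -0.0799  0.104 ] rot [-1.798e+02 -1.000e-01  1.185e+02] F [0.   0.05 0.68] 3.1
target [ 0.59552414 -0.08010179] tool shift -0.775841633020298 1.0021663250657236 twist z -9.647390623277304e-05
scene yellow [369.5 283.4] 162 [0.692  0.0329]
scene red [301.4 203.2] 97 [0.5182 0.1173]
attempt to get argmax of an empty sequence
side yellow [370.7 238.5] 63 [0.6946 0.0264]
side red [240.4 234.2] 123 [0.5177 0.1147]
side blue [229.5 293.9] 172 [0.4689 0.0141]
side green [296.7 330.8] 198 [ 0.5316 -0.0783]
side purple [356.7 285.2] 512 [ 0.6246 -0.0637]
axis [0.5818 0.0223] R 0.1127
{'yellow': np.float64(2.1), 'red': np.float64(124.7), 'blue': np.float64(-175.9), 'green': np.float64(-116.5), 'purple': np.float64(-63.5)} tab r 0.096
```

View pics/side1.png

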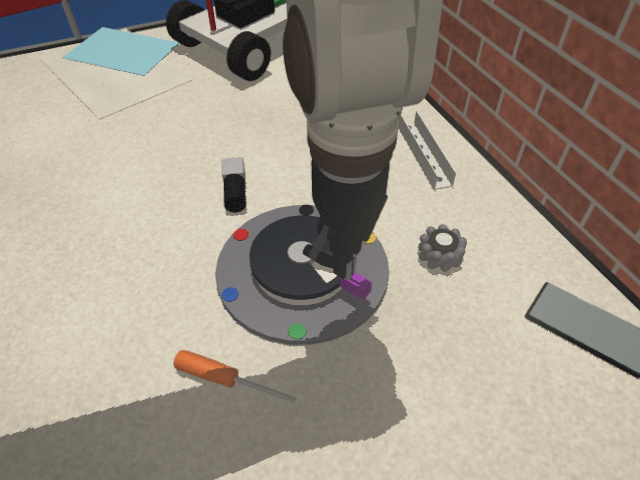

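The gripper hangs over the tab's clockwise side, with the fingertip around (340,270) and the tab at (357,285) still unmoved. I go down to 29 mm, then close in on the tab.

```bash
python3 -m crank '[{"gripper":0,"travel":[0,0,40],"twist":[0,0,0]},{"gripper":0,"travel":[0,0,35],"twist":[0,0,0]},{"gripper":0,"travel":[0,0,0],"twist":[0,0,0]}]'
python3 -m crank '[{"gripper":0,"travel":[0,4,0],"twist":[0,0,0]},{"gripper":0,"travel":[0,4,0],"twist":[0,0,0]},{"gripper":0,"travel":[0,0,0],"twist":[0,0,0]}]'
python3 - <<'E'
from h import *
goto(-61.5,23.5)
im=np.hstack([bot.camera(n)[180:360,190:430] for n in("scene","side")])
cv2.imwrite("pics/c2.png",cv2.resize(im,None,fx=1.65,fy=1.65)[:,:,::-1])
E
```

```text
time: 3.58
ee_pos: [0.5948, -0.0799, 0.0306]
tcp_rot: [-179.9, -0.1, 118.4]
wrist_force: [-0.1, -0.6, 0.5]
opening: 0.0003
grasp_force: 0.0
time: 3.95
ee_pos: [0.6037, -0.0761, 0.0326]
tcp_rot: [179.9, 0.1, 118.3]
wrist_force: [0.2, 0.2, -0.3]
opening: -0.0
grasp_force: 0.0
q [-7.2 13.6 -2.2 74.1  0.  54.5] pos [ 0.6037 -0.0761  0.0326] rot [1.799e+02 1.000e-01 1.183e+02] F [ 0.22  0.23 -0.27] 3.95
target [ 0.60650936 -0.07413731] tool shift 0.38877354209888343 3.419971497422368 twist z -0.0029290631401603824
```

View pics/c2.png

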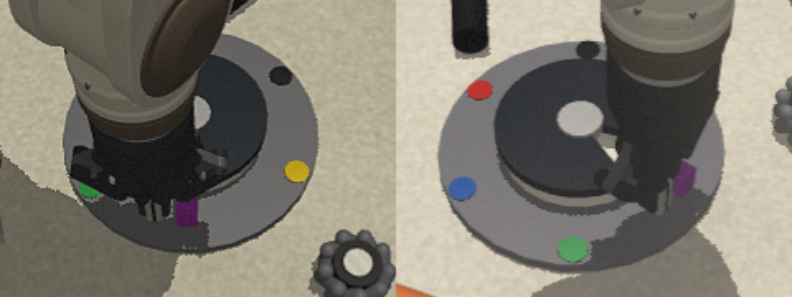

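The fingertip stands just beside the tab on its clockwise side, clear of the flange, and nothing is touched yet. I push along the arc in 5° rows.

```bash
python3 -m crank '[{"gripper":0,"travel":[0,3.5,2],"twist":[0,0,0]},{"gripper":0,"travel":[-1.7,8.6,0],"twist":[0,0,-0.0873]},{"gripper":0,"travel":[-1.7,8.6,0],"twist":[0,0,-0.0873]},{"gripper":0,"travel":[-1.7,8.6,0],"twist":[0,0,-0.0873]},{"gripper":0,"travel":[-1.7,8.6,0],"twist":[0,0,-0.0873]},{"gripper":0,"travel":[-1.7,8.6,0],"twist":[0,0,-0.0873]},{"gripper":0,"travel":[-1.7,8.6,0],"twist":[0,0,-0.0873]},{"gripper":0,"travel":[-1.7,8.6,0],"twist":[0,0,-0.0873]},{"gripper":0,"travel":[-1.7,8.6,0],"twist":[0,0,-0.0873]},{"gripper":0,"travel":[0,0,0],"twist":[0,0,0]}]'
python3 - <<'E'
from h import *
goto(-21.5,23.5)
for n in("scene","side"):
    im=bot.camera(n);cv2.imwrite(f"pics/{n}3.png",im[:,:,::-1]);c=bot.calibration(n)
    p,s,m=blob(im,*COL['purple']);P=ray(c,*p,.045);print(n,p,s[4],P,np.degrees(np.arctan2(*(P-C0)[::-1])))
E
```

```text
time: 5.3
ee_pos: [0.6625, -0.0352, 0.029]
tcp_rot: [-180.0, -0.0, 158.3]
wrist_force: [-0.4, 0.3, -0.1]
opening: -0.0002
grasp_force: 0.0
q [-3.  21.2  6.9 75.7  0.  18.6] pos [ 0.6625 -0.0352  0.029 ] rot [-180.    -0.   158.3] F [-0.39  0.25 -0.08] 5.3
target [ 0.66296814 -0.03458193] tool shift -0.26292207586889743 0.7396411155694956 twist z -0.0032482547981937874
scene [349.02439024 295.98170732] 164 [ 0.67977045 -0.01699333] -22.022333931584445
side [358.19915254 250.42372881] 236 [ 0.65354195 -0.01024041] -24.56982017885008
```

View pics/scene3.png

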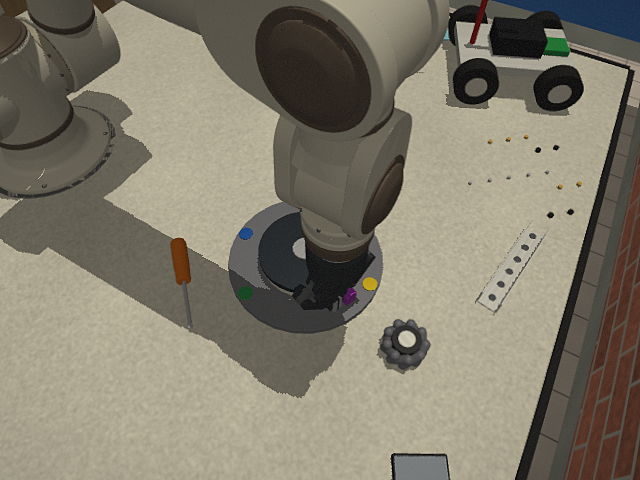

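The tab now shows at (350,296), about 40° further round and partly hidden. The wheel and driver haven't moved. I push 20° more, then back off a little and measure.

```bash
python3 -m crank '[{"gripper":0,"travel":[-1.7,8.6,0],"twist":[0,0,-0.0873]},{"gripper":0,"travel":[-1.7,8.6,0],"twist":[0,0,-0.0873]},{"gripper":0,"travel":[-1.7,8.6,0],"twist":[0,0,-0.0873]},{"gripper":0,"travel":[-1.7,8.6,0],"twist":[0,0,-0.0873]},{"gripper":0,"travel":[0,0,0],"twist":[0,0,0]},{"gripper":0,"travel":[0,-10,0],"twist":[0,0,0]},{"gripper":0,"travel":[0,-10,0],"twist":[0,0,0]},{"gripper":0,"travel":[0,0,0],"twist":[0,0,0]}]'
python3 - <<'E'
from h import *
goto(-1.5,43.5)
for n in("scene","side"):
    im=bot.camera(n);c=bot.calibration(n)
    p,s,m=blob(im,*COL['purple']);P=ray(c,*p,.045);print(n,p,s[4],P,np.degrees(np.arctan2(*(P-C0)[::-1])))
    cv2.imwrite(f"pics/{n}4.png",cv2.resize(im[190:340,230:430],None,fx=3,fy=3)[:,:,::-1])
E
```

```text
time: 6.4
ee_pos: [0.6765, -0.0254, 0.0293]
tcp_rot: [-180.0, 0.0, 178.2]
wrist_force: [0.4, 0.3, -0.5]
opening: -0.0001
grasp_force: 0.0
q [-2.1 23.   9.3 76.3 -0.  -0.3] pos [ 0.6765 -0.0254  0.0293] rot [-180.     0.   178.2] F [ 0.38  0.3  -0.54] 6.4
target [ 0.67722772 -0.02285043] tool shift -0.6010499539227051 2.5731477718352616 twist z -0.005346165428122101
scene [363.66666667 284.1754386 ] 57 [0.68971174 0.01100568] -6.365341063600984
side [357.38746439 235.19373219] 351 [0.66534798 0.01597567] -4.860977345902708
```

View pics/scene4.png

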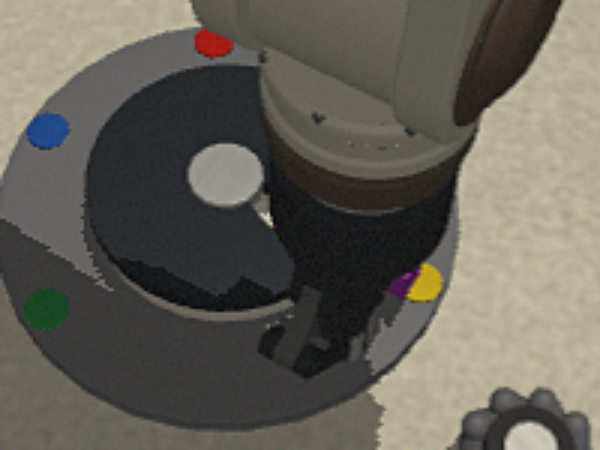

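The tab is still partly hidden beside the yellow dot, at about -5° against a goal of 4.3°. I draw back up for a clean measurement.

```bash
python3 -m crank '[{"gripper":0,"travel":[0,0,-50],"twist":[0,0,0]},{"gripper":0,"travel":[0,0,-50],"twist":[0,0,0]},{"gripper":0,"travel":[0,-60,0],"twist":[0,0,0]},{"gripper":0,"travel":[0,-60,0],"twist":[0,0,0]},{"gripper":0,"travel":[0,-60,0],"twist":[0,0,0]},{"gripper":0,"travel":[0,0,0],"twist":[0,0,0]}]'
python3 - <<'E'
from h import *
goto(-1.5,43.5)
for n in("scene","side"):
    im=bot.camera(n);c=bot.calibration(n)
    for k in('purple','yellow'):
        p,s,m=blob(im,*COL[k]);P=ray(c,*p,.045 if k=='purple' else .014);print(n,k,p,s[4],P,np.degrees(np.arctan2(*(P-C0)[::-1])))
    cv2.imwrite(f"pics/{n}5.png",cv2.resize(im[190:340,230:430],None,fx=3,fy=3)[:,:,::-1])
E
```

```text
time: 7.25
ee_pos: [0.6707, -0.208, 0.1288]
tcp_rot: [-180.0, -0.0, 178.0]
wrist_force: [-0.7, -0.5, -1.0]
opening: 0.0002
grasp_force: 0.0
q [-17.2  25.8  24.   88.2  -0.  -15.3] pos [ 0.6707 -0.208   0.1288] rot [-180.   -0.  178.] F [-0.75 -0.46 -0.97] 7.25
target [ 0.67722772 -0.02285043] tool shift -0.18920959374081933 185.2639344298674 twist z -0.007977205038716259
scene purple [355.47755102 274.96326531] 490 [0.6720785  0.01895734] -2.6496183684044623
scene yellow [371.52380952 284.47619048] 105 [0.6955382  0.03279646] 4.7644352955761455
side purple [361.64717349 233.60038986] 513 [0.67232233 0.01625651] -4.3197185322563385
side yellow [323.88888889 248.16666667] 18 [0.62234683 0.03738855] 18.68814654213493
```

View pics/side5.png

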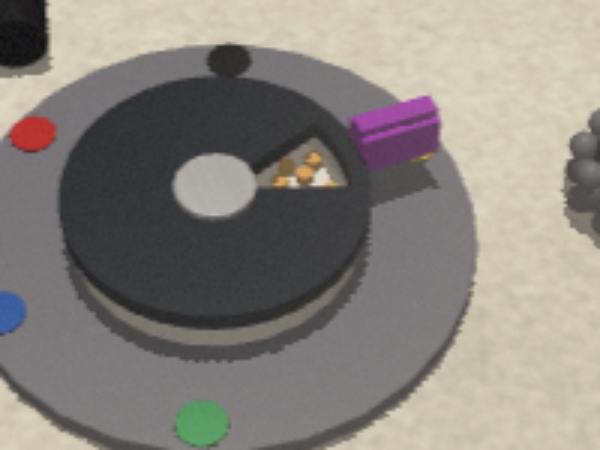

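The clean view shows the tab (side view px 362,234) covering part of the yellow dot, at about -3.5° against 4.3°. It needs roughly 8° more.

```bash
python3 -m crank '[{"gripper":0,"travel":[0,0,0],"twist":[0,0,-0.11]},{"gripper":0,"travel":[0,0,0],"twist":[0,0,0]}]'; python3 -c "
from h import *
goto(4.3,45)"
```

```text
time: 7.6
ee_pos: [0.6717, -0.2023, 0.1294]
tcp_rot: [180.0, 0.0, -175.3]
wrist_force: [0.2, -0.5, -0.5]
opening: 0.0001
grasp_force: 0.0
q [-16.8  25.6  23.9  88.2   0.  -21.5] pos [ 0.6717 -0.2023  0.1294] rot [ 180.     0.  -175.3] F [ 0.16 -0.55 -0.48] 7.6
target [ 0.68149819 -0.01432542] tool shift -25.14843127781858 186.56727197734 twist z 0.006895662786353037
```

```bash
python3 -m crank '[{"gripper":0,"travel":[-8,60,0],"twist":[0,0,0]},{"gripper":0,"travel":[-8,60,0],"twist":[0,0,0]},{"gripper":0,"travel":[-9,63e0,0],"twist":[0,0,0]}]' | tail -1; python3 -m crank '[{"gripper":0,"travel":[-8,60,0],"twist":[0,0,0]},{"gripper":0,"travel":[-8,60,0],"twist":[0,0,0]},{"gripper":0,"travel":[-9,60,0],"twist":[0,0,0]},{"gripper":0,"travel":[0,0,0],"twist":[0,0,0]},{"gripper":0,"travel":[0,0,50],"twist":[0,0,0]},{"gripper":0,"travel":[0,0,50],"twist":[0,0,0]},{"gripper":0,"travel":[0,0,0],"twist":[0,0,0]}]'; python3 -c "
from h import *
goto(4.3,22.5)"
```

```text
time: 8.48
ee_pos: [0.6789, -0.0223, 0.0251]
tcp_rot: [180.0, -0.4, -175.4]
wrist_force: [-0.1, 0.5, 0.6]
opening: -0.0001
grasp_force: 0.0
q [-1.9 23.9 10.  76.5 -0.  -6.4] pos [ 0.6789 -0.0223  0.0251] rot [ 180.    -0.4 -175.4] F [-0.09  0.49  0.61] 8.475
target [0.67981116 0.00811125] tool shift -3.343652144263182 30.22208099306963 twist z 0.004459379648210687out of range: row 3 has 63, outside -62.5 to 62.5
```

```bash
python3 -m crank '[{"gripper":0,"travel":[-1,8,0],"twist":[0,0,0]},{"gripper":0,"travel":[-1,6,0],"twist":[0,0,0]},{"gripper":0,"travel":[-1,6,0],"twist":[0,0,0]},{"gripper":0,"travel":[0,6,0],"twist":[0,0,0]},{"gripper":0,"travel":[0,4,0],"twist":[0,0,0]},{"gripper":0,"travel":[0,0,0],"twist":[0,0,0]},{"gripper":0,"travel":[0,0,0],"twist":[0,0,0]}]'; python3 -m crank '[{"gripper":0,"travel":[0,-10,0],"twist":[0,0,0]},{"gripper":0,"travel":[0,-12,0],"twist":[0,0,0]},{"gripper":0,"travel":[0,0,-50],"twist":[0,0,0]},{"gripper":0,"travel":[0,0,-50],"twist":[0,0,0]},{"gripper":0,"travel":[0,-60,0],"twist":[0,0,0]},{"gripper":0,"travel":[0,-60,0],"twist":[0,0,0]},{"gripper":0,"travel":[0,-60,0],"twist":[0,0,0]},{"gripper":0,"travel":[0,0,0],"twist":[0,0,0]}]'
python3 - <<'E'
from h import *
for n in("scene","side"):
    im=bot.camera(n);c=bot.calibration(n)
    for k in('purple',):
        p,s,m=blob(im,*COL[k]);P=ray(c,*p,.045 if k=='purple' else .014);print(n,k,p,s[4],P,np.degrees(np.arctan2(*(P-C0)[::-1])))
    cv2.imwrite(f"pics/{n}6.png",cv2.resize(im[180:360,210:450],None,fx=3,fy=3)[:,:,::-1])
print(bot.get_obs()['time'])
E
```

```text
time: 9.35
ee_pos: [0.6821, 0.0077, 0.0291]
tcp_rot: [180.0, -0.0, -175.4]
wrist_force: [0.8, 0.1, 0.6]
opening: -0.0002
grasp_force: 0.0
time: 10.35
ee_pos: [0.6979, -0.1992, 0.1285]
tcp_rot: [-180.0, -0.0, -175.7]
wrist_force: [-0.8, -0.1, -0.2]
opening: -0.0
grasp_force: 0.0Traceback (most recent call last):
  File "<stdin>", line 5, in <module>
  File "h.py", line 13, in blob
    i=1+np.argmax(s[1:,4]);return c[i],s[i],l==i
        ~~~~~~~~~^^^^^^^^^
    return _wrapfunc(a, 'argmax', axis=axis, out=out, **kwds)
    return bound(*args, **kwds)
ValueError: attempt to get argmax of an empty sequence
```

```bash
python3 -m crank '[{"gripper":0,"travel":[50,0,-30],"twist":[0,0,0]},{"gripper":0,"travel":[50,0,-30],"twist":[0,0,0]},{"gripper":0,"travel":[0,0,0],"twist":[0,0,0]}]'
python3 - <<'E'
from h import *
for n in("side","scene"):
    im=bot.camera(n);c=bot.calibration(n)
    cv2.imwrite(f"pics/{n}6.png",cv2.resize(im[170:350,210:470],None,fx=3,fy=3)[:,:,::-1])
    try:
        p,s,m=blob(im,*COL['purple']);P=ray(c,*p,.045);print(n,p,s[4],P,np.degrees(np.arctan2(*(P-C0)[::-1])))
    except ValueError: print(n,'hidden')
E
```

```text
time: 10.78
ee_pos: [0.5976, -0.2017, 0.1937]
tcp_rot: [-179.9, 0.3, -175.4]
wrist_force: [0.3, 0.0, 0.7]
opening: 0.0003
grasp_force: 0.0
side [357.70020534 228.73305955] 487 [0.67140992 0.02711944] 2.4659801978445737
scene [358.59297521 269.51239669] 484 [0.67190954 0.02970459] 4.065804994526179
```

View pics/side6.png

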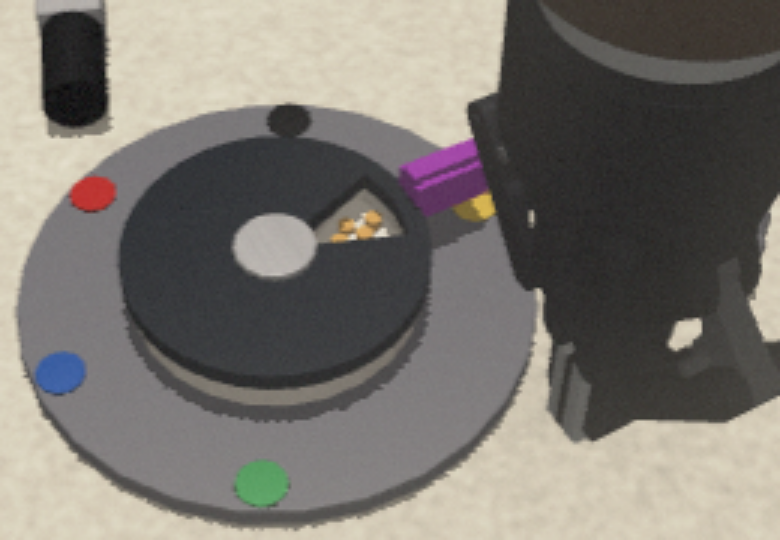

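The tab stands over the yellow dot at about 3.3° against 4.3° (roughly 2 mm off). The gripper is clear in the foreground.

```bash
python3 -c "
from workcell import bot
print(bot.job_done())"
```

```text
the job is handed in; nothing more can be done
None
```

The tab was pushed to within about 2 mm of the yellow dot by camera measurement. The gripper drew back clear, no wheel, motor or screwdriver movement was seen, and the job is handed in; no verdict was returned.

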